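# Bring the black-capped vial under the sampler needle

## Task

With the blue needle arm still parked, push on the spokes of the white sample wheel with a fingertip to turn it until the black-capped vial stands at the sampling position, on the orange line in front of the post. Then push the needle arm round to its stop, so that the needle stands centred over the black cap, and leave the sampler. Leave the vials standing in their seats without touching them, and do not lift or shift the other things on the bench.

Things in the scene. Friction and masses are not known exactly. Their poses are not given: they have to be found in the camera images.
- sampler_base: Fixed base of a small hand-turned vial sampler, bolted down: grey foot plate (110 x 290 x 8 mm, its long side along the base's y, from y -70 to +220 mm) with an upright 26 mm aluminium post at y = +170 mm. Origin: on the wheel's vertical axis, on the worktop; z up. An orange line on the plate runs from the wheel's rim to the post.
- sample_wheel: White disc (156 mm across, 12 mm thick) that turns either way without limit about its vertical axis. Origin: on the axis at its underside, 36 mm above the worktop. Five vials stand in seats on it, 55 mm from the axis, the black-capped one on the wheel's own +y axis; five spokes stick out between them. Stiff: about 0.6 N on a spoke turns it, and it stays where it is left.
- spoke_0 (a point): Point on a steel spoke's middle line, 105 mm from the wheel's axis, 42 mm above the worktop. The spoke is 10 mm thick, reaches from 78 to 125 mm from the axis and ends in a black ball (20 mm); between and below the spokes is open space, but for the 8 mm foot plate.
- spoke_1 (a point): Point on a steel spoke's middle line, 105 mm from the wheel's axis, 42 mm above the worktop. The spoke is 10 mm thick, reaches from 78 to 125 mm from the axis and ends in a black ball (20 mm); between and below the spokes is open space, but for the 8 mm foot plate.
- spoke_2 (a point): Point on a steel spoke's middle line, 105 mm from the wheel's axis, 42 mm above the worktop. The spoke is 10 mm thick, reaches from 78 to 125 mm from the axis and ends in a black ball (20 mm); between and below the spokes is open space, but for the 8 mm foot plate.
- spoke_3 (a point): Point on a steel spoke's middle line, 105 mm from the wheel's axis, 42 mm above the worktop. The spoke is 10 mm thick, reaches from 78 to 125 mm from the axis and ends in a black ball (20 mm); between and below the spokes is open space, but for the 8 mm foot plate.
- spoke_4 (a point): Point on a steel spoke's middle line, 105 mm from the wheel's axis, 42 mm above the worktop. The spoke is 10 mm thick, reaches from 78 to 125 mm from the axis and ends in a black ball (20 mm); between and below the spokes is open space, but for the 8 mm foot plate.
- black_cap_vial: The vial to be sampled: clear, 23 mm wide, 48 mm high with a black cap, standing loose in its seat (a ring 14 mm high) on the wheel, the only one with a black cap. Origin: centre of its underside; its top stands 96 mm above the worktop.
- small_vial_1: Small vial with a blue cap, 16 mm wide and 34 mm high, standing loose in its seat on the wheel. Origin: centre of its underside.
- small_vial_2: Small vial with a blue cap, 16 mm wide and 34 mm high, standing loose in its seat on the wheel. Origin: centre of its underside.
- small_vial_3: Small vial with a blue cap, 16 mm wide and 34 mm high, standing loose in its seat on the wheel. Origin: centre of its underside.
- small_vial_4: Small vial with a blue cap, 16 mm wide and 34 mm high, standing loose in its seat on the wheel. Origin: centre of its underside.
- sample_spot (a point): Sampling position: fixed point of the base, 55 mm from the wheel's axis towards the post, 96 mm above the worktop; the needle stands over it when the arm is at its stop.
- needle_arm (a joint): Angle of the blue needle arm about its vertical pivot on the post, rad: 0 at its stop, where it points from the post to the wheel's axis with the needle over the sampling position; grows as it swings clockwise, seen from above, away from the wheel; about 1.35 to 1.9 when parked, limit 1.95. Stiff: about 0.8 N at needle_arm_push turns it and it stays where it is left.
- needle_arm_pivot (a point): On the needle arm's vertical pivot axis, 140 mm above the worktop.
- needle_arm_push (a point): Middle of the needle arm's bar (12 mm thick, 20 mm high, from 129 to 149 mm above the worktop), 75 mm from the pivot.
- needle_tip (a point): Tip of the short steel needle under the arm's end, 115 mm from the pivot, 112 mm above the worktop; the round end of the arm above it is 20 mm across.
- clear_jar: Bystander: clear reagent bottle with a blue cap, 55 mm wide, 123 mm high. Origin: centre of its underside.
- blue_tape: Bystander: roll of blue tape lying flat, 54 mm wide, 12 mm high. Origin: centre of its underside.
- white_bottle: Bystander: small white bottle, 37 mm wide, 74 mm high. Origin: centre of its underside.
- filter_carton: Bystander: white and blue box, 92 x 92 x 34 mm. Origin: centre of its underside.

How it is judged:
On the way, in this order (a step that is already met when the one before it is completed fails the run):
1. the black-capped vial has been turned to the sampling position (within 7 mm) with the needle arm still parked (over 1.0 rad), and the wheel has stopped (horizontal distance between black_cap_vial and sample_spot below 0.007 m and value of joint needle_arm above 1 rad and angular speed of sample_wheel below 0.1 rad/s), for 0.2 s.
2. the needle arm is at its stop over the black-capped vial (horizontal distance between black_cap_vial and sample_spot below 0.007 m and value of joint needle_arm below 0.08 rad), for 0.2 s.
At the end, for the whole second after the job is handed in: The needle arm is at its stop (within 0.08 rad), the black-capped vial is within 7 mm of the sampling position and within 9 mm of being straight under the needle tip, the wheel is still, all five vials stand upright in their seats on the wheel (all of step 2 and horizontal distance between needle_tip and black_cap_vial below 0.009 m and angular speed of sample_wheel below 0.1 rad/s and z of each of black_cap_vial, small_vial_1, small_vial_2, small_vial_3, small_vial_4 in the frame of sample_wheel below 0.018 m and angle between each of black_cap_vial, small_vial_1, small_vial_2, small_vial_3, small_vial_4's own z axis and vertical below 0.2 rad); the robot touches nothing.
It fails at once if the fingers press on a vial (contact force between the fingers and black_cap_vial above 1 N or contact force between the fingers and small_vial_1 above 1 N or contact force between the fingers and small_vial_2 above 1 N or contact force between the fingers and small_vial_3 above 1 N or contact force between the fingers and small_vial_4 above 1 N).
It fails at once if a vial is lifted or tipped out of its seat on the wheel (not (z of black_cap_vial in the frame of sample_wheel below 0.022 m and angle between black_cap_vial's own z axis and vertical below 0.35 rad) or not (z of small_vial_1 in the frame of sample_wheel below 0.022 m and angle between small_vial_1's own z axis and vertical below 0.35 rad) or not (z of small_vial_2 in the frame of sample_wheel below 0.022 m and angle between small_vial_2's own z axis and vertical below 0.35 rad) or not (z of small_vial_3 in the frame of sample_wheel below 0.022 m and angle between small_vial_3's own z axis and vertical below 0.35 rad) or not (z of small_vial_4 in the frame of sample_wheel below 0.022 m and angle between small_vial_4's own z axis and vertical below 0.35 rad)).
It fails at once if a bystander is shifted by more than 15 mm, lifted or tipped ((distance of clear_jar from where it was at the start of the episode above 0.015 m or angle between clear_jar's own z axis and vertical above 0.3 rad) or (distance of blue_tape from where it was at the start of the episode above 0.015 m or angle between blue_tape's own z axis and vertical above 0.3 rad) or (distance of filter_carton from where it was at the start of the episode above 0.015 m or angle between filter_carton's own z axis and vertical above 0.3 rad) or (distance of white_bottle from where it was at the start of the episode above 0.015 m or angle between white_bottle's own z axis and vertical above 0.3 rad)).
It also fails if it takes over 72 s, if anything falls off the work surface, if the arm or the gripper's body presses on something with over 40 N, if the wrist force passes 120 N, or if a joint passes its speed limit or range.

## Robot

A 6-joint arm with a two-finger parallel gripper is mounted at the origin on a cart in front of the work surface, level with it; the furniture and walls round the work are solid. World frame = base frame: x ahead of the robot, y to its left, z up, the work surface at z = 0. Lengths are in m, angles in rad, forces in N, time in s.
With the tool pointing down it reaches from about 0.15 to 0.775 m from the base axis. Payload 6.1 kg.
Tool frame: the origin (TCP) lies midway between the tips of the shut fingers; the grasp point (between the pads) lies 19 mm behind it; z points along the fingers, y is the direction in which the jaws open and shut (so a half turn about z gives the same grasp; the last joint's range is limited). The gripper opens to 85 mm and grips with 20 to 120 N. Pads are 22 mm wide; open, the fingers measure 114 mm over their backs; the gripper's body (76 mm by 85 mm) begins 54 mm behind the grasp point. The pads swing forward as they close: fully open they stand 13 mm farther back than shut.
Start: joints at [1.116, 0.126, -0.04, 1.405, 0, 1.571], TCP at [0.231, 0.472, 0.231] pointing down, gripper open.
Joint ranges: [-2.72, 2.72], [-0.95, 1.95], [-1.27, 1.35], [-1.78, 2.02], [-1.46, 1.47], [-3.14, 3.14]. Speed limits (rad/s): [2.39, 2.39, 3.01, 3.14, 3.14, 3.14].

## Interface

Orientations are given as a unit quaternion [x, y, z, w].
In Python, from bench import r gives the robot as it stands. The module is installed in compiled form; this text tells all that it offers.
- The arm moves only by the shell command python3 -m handwheel 'ROWS' [FORCE]. ROWS is a JSON object of lists of equal length, an entry for each row: "travel": the shift along the tool's x, y, z in m, a list of three; "dr": the turn, a rotation vector about the tool's x, y, z in degrees, a list of three; "grip": the opening, from 0 (shut) to 1 (fully open). A call has 1 to 10 rows; each row shifts and turns the pose as measured when the row begins, along the tool's axes as they then stand; what a row does not reach is not made up. A row lasts 1/8 s, in which the tool goes at most 62.5 mm and 10.7 degrees, less where a joint would pass 70% of its speed; a pose out of reach is approached as far as the arm can. A call is refused whole if a number of a shift passes 0.0625 or a number of a turn 10.7, either way. A call with a gripper value outside its range is refused whole. The fingers move at their own pace and stop on an object; FORCE is the grip in N (left out, the last holds). Time passes only in rows, so rows that do not move let the fingers close. It gives the time, the measured TCP pose, the force and the opening at its end, in the units of the state.
- r.sense(): the state, without advancing time (a new reading comes with each control period).
- r.read_camera(name): name is "scene" or "top" or "wrist"; returns a dict with "frame" (400x640x3 uint8, blue, green, red), "range_z" (400x640 float32, m along the optical axis (not along the pixel's ray), 0 where there is no reading), "mtx" (3x3 intrinsics, pixels), "dist" ([k1, k2, p1, p2, k3] as OpenCV has them; the pictures are not rectified), "R" (3x3) and "t" (3): a world point X has camera coordinates R X + t. Camera axes: x right, y down, z forward; pixel columns grow to the right and rows downward; lengths in m; the calibration is good to about 2 mm. A picture is of the moment at which its call begins.
- r.hand_in(): hands the job in, once; it reports no verdict.
The state is a dict: "clock": time; "joint_pos": joint angles; "joint_vel": joint speeds; "joint_torque": joint torques, N m; "tcp_pos": TCP position; "ee_rot": TCP orientation; "contact_force": force on the tool from outside, world axes, zero at the start; "wrist_torque": the same for the moment, N m; "finger_gap": finger opening in m.
Only numpy, scipy, OpenCV 4.12 (cv2) and the standard library are available. Lean on these libraries where they do the work, as an engineer would, in place of code of your own. Each camera call takes 0.05 s, during which the arm holds its last target.

## Working session

There is one attempt and no reset: what is moved stays moved. The work goes in short steps, Python scripts to look and compute and a shell command to move; the robot and the scene stay as the last step left them, time stands still between calls to the robot, and variables do not carry over. Pictures are saved under pics/ and viewed, and the job is handed in when it is done.

```bash
mkdir -p pics; cat > h.py <<'E'
import numpy as np, cv2
from bench import r
def cam(n):
    c=r.read_camera(n); return {k:(np.array(v) if not isinstance(v,np.ndarray) else v) for k,v in c.items()}
def save(c,name,crop=None,s=1):
    im=c['frame']
    if crop: x0,y0,x1,y1=crop; im=im[y0:y1,x0:x1]
    if s!=1: im=cv2.resize(im,None,fx=s,fy=s,interpolation=cv2.INTER_CUBIC)
    cv2.imwrite('pics/'+name,im)
def ray(c,u,v):
    p=cv2.undistortPoints(np.array([[[u,v]]],float),c['mtx'].astype(float),c['dist'].astype(float))[0,0]
    return c['R'].T@np.array([p[0],p[1],1.]), -c['R'].T@c['t']
def atz(c,u,v,z):
    d,o=ray(c,u,v); return o+d*(z-o[2])/d[2]
def dep(c,u,v):
    d,o=ray(c,u,v); return o+d*c['range_z'][int(round(v)),int(round(u))]
def proj(c,X):
    rv=cv2.Rodrigues(c['R'].astype(float))[0]
    return cv2.projectPoints(np.array(X,float).reshape(-1,1,3),rv,c['t'].astype(float),c['mtx'].astype(float),c['dist'].astype(float))[0][:,0]
E
python3 - <<'E'
from h import *
s=r.sense(); print(s)
for n in ['scene','top','wrist']:
    c=cam(n); save(c,n+'0.png'); np.savez('pics/'+n+'0.npz',**c); print(n,-c['R'].T@c['t'])
E
```

```text
{'clock': 0.0, 'joint_pos': array([ 1.11601512e+00,  1.26362462e-01, -4.06182254e-02,  1.40541957e+00,
        1.71929333e-05,  1.57081777e+00]), 'joint_vel': array([ 7.79274708e-05, -1.56050856e-05,  5.83293720e-04, -5.81603170e-04,
        2.12887515e-04, -8.65097956e-04]), 'joint_torque': array([ 3.38091977e-04, -4.35913360e+01,  3.52923632e+01,  1.74242025e-02,
        7.74988257e-05, -1.78266566e-05]), 'tcp_pos': array([0.23042422, 0.47125986, 0.23053301]), 'ee_rot': array([ 2.25446450e-01,  9.74255231e-01, -7.79386917e-04, -1.89159127e-04]), 'contact_force': array([-0.58389488,  0.07585395, -0.05098483]), 'wrist_torque': array([ 0.00335093, -0.00913234, -0.02578162]), 'finger_gap': 0.08535035298181592}
scene [ 0.00513196 -0.35267929  0.8795292 ]
top [0.37626099 0.03636659 1.40509801]
wrist [0.15650911 0.50803664 0.37178229]
```

View pics/scene0.png

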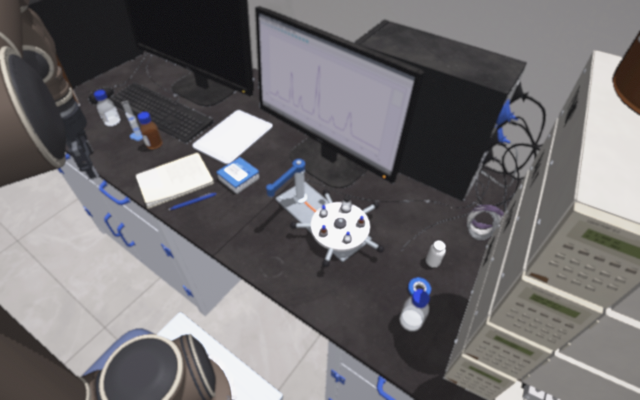

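View pics/top0.png

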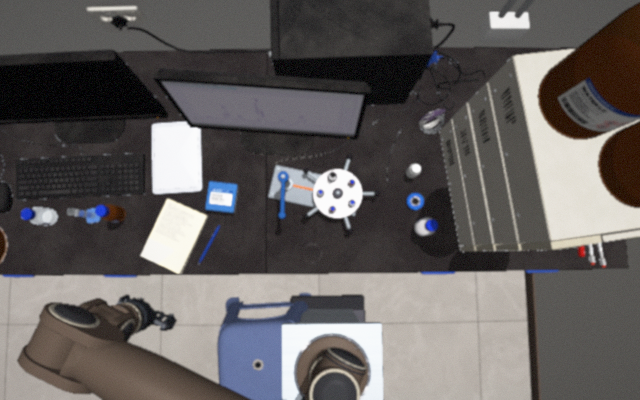

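View pics/wrist0.png

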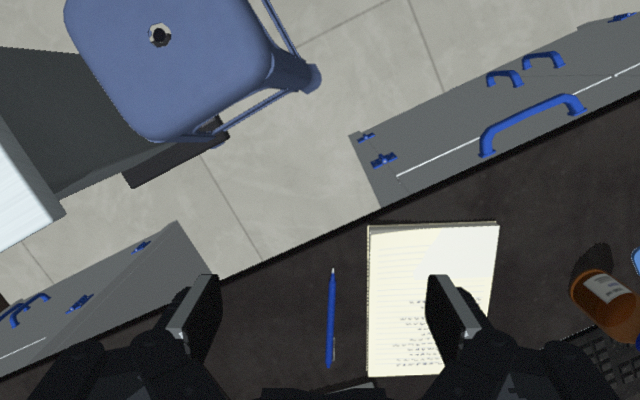

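The scene shows the wheel at about (340,225) and the needle arm at (285,180). In the top view the wheel is at about (338,194), with the post to its left at (284,180). I'll zoom in on both.

```bash
python3 - <<'E'
from h import *
c=dict(np.load('pics/top0.npz')); save(c,'top0z.png',(250,140,410,260),5)
c=dict(np.load('pics/scene0.npz')); save(c,'scene0z.png',(250,140,410,280),5) if 0 else save(c,'scene0z.png',(255,145,395,265),5)
E
```

```text
(no output)
```

View pics/top0z.png

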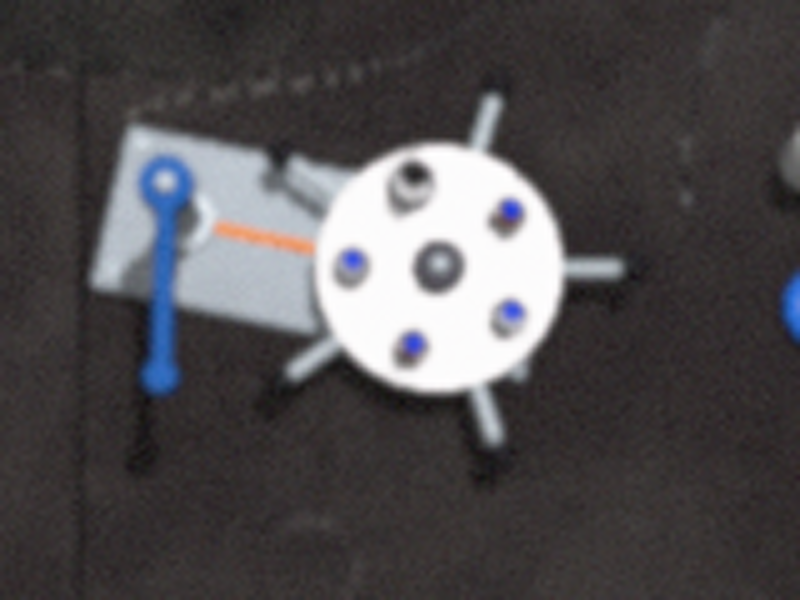

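View pics/scene0z.png

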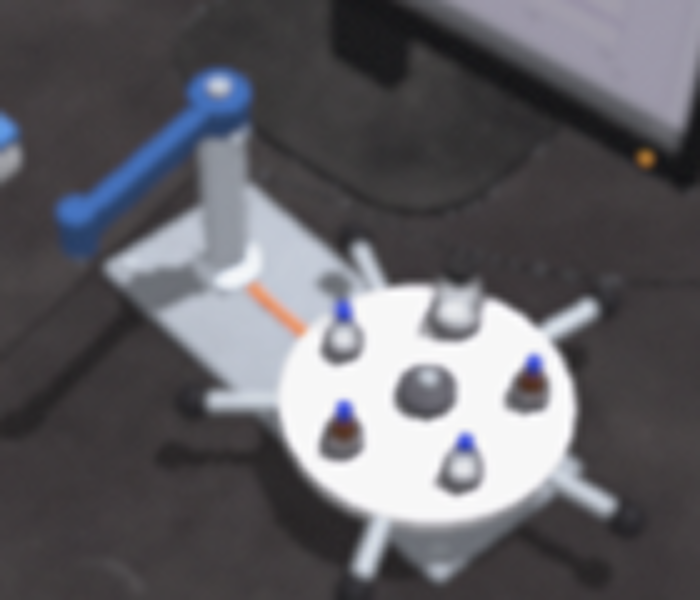

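```bash
python3 - <<'E'
from h import *
c=dict(np.load('pics/top0.npz')); s=dict(np.load('pics/scene0.npz'))
T=lambda x,y,z:atz(c,250+x/5-.4,140+y/5-.4,z)
S=lambda x,y,z:atz(s,255+x/5-.4,145+y/5-.4,z)
print('wheel ctr top',T(440,267,.048),'scene',S(427,403,.048))
C=T(440,267,.048)
L=T(315,267,.048);R=T(565,267,.048);U=T(440,142,.048);D=T(440,392,.048);print('diam',np.linalg.norm(L-R),np.linalg.norm(U-D),(L+R+U+D)/4)
L=S(278,403,.048);R=S(576,403,.048);U=S(427,285,.048);D=S(427,523,.048);print('scene diam',np.linalg.norm(L-R),np.linalg.norm(U-D),(L+R)/2,(U+D)/2)
pv=T(167,183,.149);ps=S(219,90,.149);print('pivot',pv,ps)
tip=T(160,377,.149);print('tip',tip,S(77,215,.149),np.linalg.norm(tip-pv))
print('dist piv-ctr',np.linalg.norm((pv-C)[:2]))
print('post foot', T(197,222,.008),S(232,268,.008))
print('cap',T(413,175,.096),S(458,292,.096))
print('line ends',T(217,229,.008),T(313,248,.008))
for x,y in [(495,100),(622,268),(497,440),(290,377),(283,167)]:
    p=T(x,y,.042);d=p-C;print('spoke',p,np.degrees(np.arctan2(d[1],d[0])),np.linalg.norm(d[:2]))
for x,y in [(413,175),(352,260),(411,343),(511,313),(511,210)]:
    p=T(x,y,.096 if x==413 else .082);d=p-C;print('vial',p,np.degrees(np.arctan2(d[1],d[0])),np.linalg.norm(d[:2]))
d=pv-C;print('base y dir',np.degrees(np.arctan2(d[1],d[0])));d=tip-pv;print('arm dir',np.degrees(np.arctan2(d[1],d[0])))
for n,(x,y,z) in dict(carton=(222,197,.034),tape=(416,201,.012),jar=(426,226,.12),wb=(414,171,.074),mon=(262,128,.1),monR=(360,135,.1)).items(): print(n,atz(c,x,y,z),dep(c,x,y))
E
```

```text
wheel ctr top [ 0.56394738 -0.02675469  0.048     ] scene [ 0.56051563 -0.02657573  0.048     ]
diam 0.15927172722921137 0.1607758841873699 [ 0.5642493  -0.02677925  0.048     ]
scene diam 0.15919566511571853 0.16056330990061207 [ 0.56054983 -0.02666321  0.048     ] [ 0.56327036 -0.02474415  0.048     ]
pivot [0.60233665 0.13877191 0.149     ] [0.60410301 0.14315981 0.149     ]
tip [0.48706013 0.14316803 0.149     ] [0.48852786 0.14494547 0.149     ] 0.1153603180846762
dist piv-ctr 0.1699199487694992
post foot [0.60142465 0.13058754 0.008     ] [0.60310645 0.13872772 0.008     ]
cap [ 0.61489402 -0.00891435  0.096     ] [ 0.59947155 -0.01754558  0.096     ]
line ends [0.59659347 0.11745701 0.008     ] [0.58314838 0.05450396 0.008     ]
spoke [ 0.67328383 -0.06463684  0.042     ] -19.109832303674846 0.11571308397622622
spoke [ 0.56262955 -0.14354828  0.042     ] -90.64646410493641 0.11680103089221013
spoke [ 0.45370131 -0.06110666  0.042     ] -162.69329891050205 0.11547403263027678
spoke [0.49544533 0.06960324 0.042     ] 125.40949302470557 0.11822596793892819
spoke [0.63105263 0.072
[... 295 characters left out ...]
659704
vial [ 0.52992033 -0.06861989  0.082     ] -129.10339530061592 0.05394937114228151
vial [ 0.59452795 -0.07009437  0.082     ] -54.793124209973634 0.053042435013837104
base y dir 76.94268403993347
arm dir 177.8160560898047
carton [0.55775019 0.34506547 0.034     ] [0.55804942 0.34557445 0.03173936]
tape [ 0.53924226 -0.28433344  0.012     ] [ 0.54085382 -0.28750451 -0.00177488]
jar [ 0.45082217 -0.28650727  0.12      ] [ 0.45047477 -0.28500293  0.12598754]
wb [ 0.62724562 -0.26774357  0.074     ] [ 0.62772896 -0.26832922  0.07143659]
mon [0.76516361 0.20827044 0.1       ] [0.75377056 0.20323445 0.13823333]
monR [ 0.73853193 -0.09769399  0.1       ] [ 0.76581047 -0.10778858  0.0017278 ]
```

```bash
python3 -m handwheel '{"travel":[[0,0,0],[0,0,0],[0,0,0],[0,0,0],[0,0,0],[0,0,0],[0,0,0]],"dr":[[0,0,10.6],[0,0,10.6],[0,0,10.6],[0,0,10.6],[0,0,10.6],[0,0,10.6],[0,0,0]],"grip":[0,0,0,0,0,0,0]}'; python3 -c "
from h import *
from scipy.spatial.transform import Rotation as R
s=r.sense();print(R.from_quat(s['ee_rot']).as_matrix().round(3),s['joint_pos'].round(3),s['finger_gap'])"
```

```text
clock: 1.02
tcp_pos: [0.2299, 0.4702, 0.2282]
ee_rot: [0.711, 0.703, -0.003, 0.001]
contact_force: [-0.0, 0.0, -0.3]
finger_gap: -0.0
[[ 0.011  1.    -0.003]
 [ 1.    -0.011 -0.006]
 [-0.006 -0.003 -1.   ]] [ 1.116  0.128 -0.044  1.405 -0.     2.698] -4.54230674416294e-05
```

```bash
python3 -m handwheel '{"travel":[[-0.047,0.01,0],[-0.047,0.018,0],[-0.047,0.02,0],[-0.047,0.02,0],[-0.047,0.02,0],[-0.047,0.02,0],[-0.047,0.022,0],[-0.047,0.022,0],[-0.04,0.022,0],[0,0,0]],"dr":[[0,0,0],[0,0,0],[0,0,0],[0,0,0],[0,0,0],[0,0,0],[0,0,0],[0,0,0],[0,0,0],[0,0,0]],"grip":[0,0,0,0,0,0,0,0,0,0]}'
```

```text
clock: 2.28
tcp_pos: [0.4108, 0.0435, 0.2291]
ee_rot: [0.696, 0.718, -0.003, 0.002]
contact_force: [0.6, 0.1, 0.9]
finger_gap: 0.0
```

```bash
python3 - <<'E'
from h import *
from scipy.spatial.transform import Rotation as R
s=r.sense();print(R.from_quat(s['ee_rot']).as_matrix().round(3),s['joint_pos'].round(3))
c=cam('wrist'); save(c,'wrist1.png'); np.savez('pics/wrist1.npz',**c)
E
```

```text
[[-0.031  1.    -0.001]
 [ 0.999  0.031 -0.007]
 [-0.007 -0.001 -1.   ]] [ 0.11  -0.084 -0.26   1.397 -0.007  1.65 ]
```

View pics/wrist1.png

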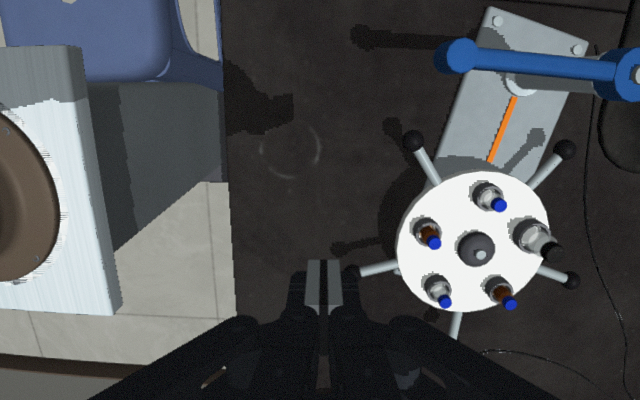

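```bash
python3 - <<'E'
from h import *
c=dict(np.load('pics/wrist1.npz'))
L=atz(c,397,240,.048);R=atz(c,549,240,.048);U=atz(c,473,170,.048);D=atz(c,473,311,.048)
print(L,R,U,D,(L+R)/2,(U+D)/2); C=np.array([(U+D)[0]/4+(L+R)[0]/4,(U+D)[1]/4+(L+R)[1]/4,0])
a=atz(c,515,97,.008);b=atz(c,489,165,.008);d=a-b;print(C,'line',a,b,np.degrees(np.arctan2(d[1],d[0])),'from C',[np.degrees(np.arctan2(*(q-C)[1::-1])) for q in (a,b)])
for u,v in [(413,141),(566,150),(571,280),(353,271)]:
    p=atz(c,u,v,.042);d=p-C;print(p,np.degrees(np.arctan2(d[1],d[0])),np.hypot(*d[:2]))
print('needle end',atz(c,457,56,.149),'pivot',atz(c,637,75,.149))
print(proj(c,r.sense()['tcp_pos']))
E
```

```text
[ 0.48436468 -0.01722854  0.048     ] [ 0.63923223 -0.01332529  0.048     ] [0.54830758 0.05525252 0.048     ] [ 0.57509112 -0.09819095  0.048     ] [ 0.56179845 -0.01527692  0.048     ] [ 0.56169935 -0.02146922  0.048     ]
[ 0.5617489  -0.01837307  0.        ] line [0.59686122 0.12146314 0.008     ] [0.58188801 0.05225865 0.008     ] 77.79155407365003 from C [np.float64(75.904665405333), np.float64(74.08564766672859)]
[0.49093414 0.07884554 0.042     ] 126.06987403960115 0.12027546464907547
[0.6386023  0.07679517 0.042     ] 51.07728439570688 0.12232513587489943
[ 0.68104879 -0.06244022  0.042     ] -20.273288207095508 0.1271785292681411
[ 0.4439212  -0.05610843  0.042     ] -162.24187560809847 0.12372277151148274
needle end [0.48460859 0.14479379 0.149     ] pivot [0.60042723 0.14194288 0.149     ]
[[322.38619685 278.00715283]]
```

```bash
python3 -m handwheel '{"travel":[[-0.022,0.027,0],[-0.022,0.027,0],[0,0,0],[0,0,0.04],[0,0,0.04],[0,0,0.04],[0,0,0]],"dr":[[0,0,0],[0,0,0],[0,0,0],[0,0,0],[0,0,0],[0,0,0],[0,0,0]],"grip":[0,0,0,0,0,0,0]}'
```

```text
clock: 3.2
tcp_pos: [0.4627, 0.0089, 0.1076]
ee_rot: [0.687, 0.727, -0.002, 0.001]
contact_force: [0.3, 0.2, 0.9]
finger_gap: 0.0003
```

```bash
python3 -m handwheel '{"travel":[[-0.006,0.002,0.03],[0,0,0.03],[0,0,0.015],[0,0,0]],"dr":[[0,0,0],[0,0,0],[0,0,0],[0,0,0]],"grip":[0,0,0,0]}'
python3 - <<'E'
from h import *
c=cam('wrist'); save(c,'wrist2.png')
E
```

```text
clock: 3.7
tcp_pos: [0.4679, 0.006, 0.0382]
ee_rot: [0.684, 0.729, 0.002, 0.003]
contact_force: [-1.1, -0.5, 0.3]
finger_gap: 0.0001
```

View pics/wrist2.png

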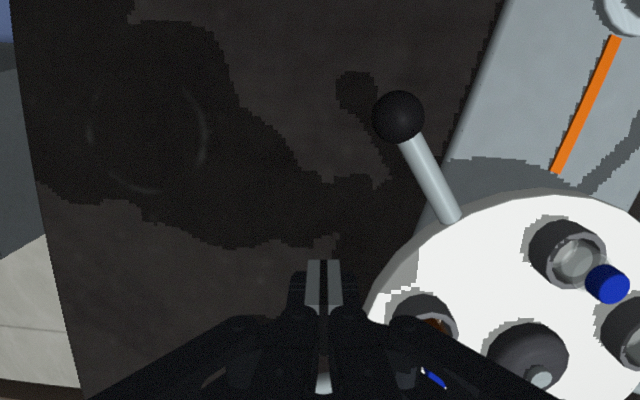

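```bash
python3 -m handwheel '{"travel":[[-0.004,-0.006,0.004],[-0.012,-0.003,0],[-0.012,-0.001,0],[-0.012,-0.001,0],[-0.012,0.001,0],[-0.012,0.002,0],[0,0,0]],"dr":[[0,0,0],[0,0,0],[0,0,0],[0,0,0],[0,0,0],[0,0,0],[0,0,0]],"grip":[0,0,0,0,0,0,0]}'
python3 - <<'E'
from h import *
c=cam('wrist'); save(c,'wrist3.png'); print(r.sense()['contact_force'])
E
```

```text
clock: 4.62
tcp_pos: [0.4666, -0.0637, 0.0382]
ee_rot: [0.685, 0.729, 0.004, 0.006]
contact_force: [0.3, 0.3, -0.6]
finger_gap: -0.0002
[ 0.3410413  -0.02311036 -0.29936172]
```

View pics/wrist3.png

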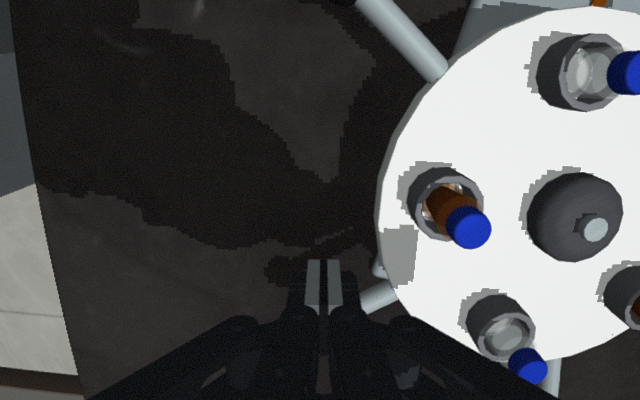

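```bash
python3 -m handwheel '{"travel":[[-0.009,0.004,0.006],[-0.010,0.006,0],[-0.007,0.005,0.002],[-0.007,0.006,0],[-0.006,0.006,0],[0,0,0]],"dr":[[0,0,0],[0,0,0],[0,0,0],[0,0,0],[0,0,0],[0,0,0]],"grip":[0,0,0,0,0,0]}'
python3 - <<'E'
from h import *
c=cam('wrist'); save(c,'wrist4.png'); c=cam('top'); save(c,'top4.png',(250,140,410,260),5)
np.savez('pics/top4.npz',**c)
E
```

```text
clock: 5.42
tcp_pos: [0.4981, -0.1025, 0.0295]
ee_rot: [0.684, 0.729, 0.004, 0.005]
contact_force: [-0.9, 0.9, 0.1]
finger_gap: 0.0005
```

View pics/wrist4.png

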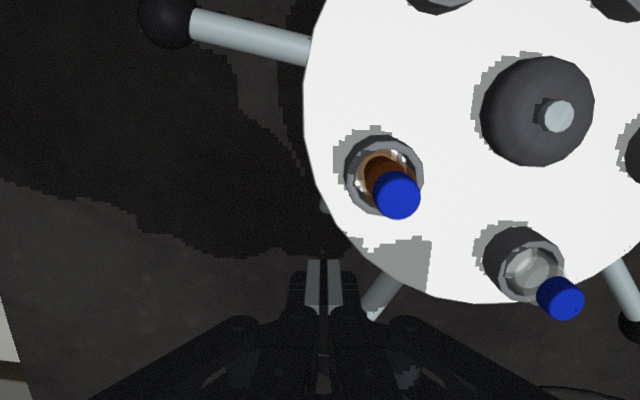

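View pics/top4.png

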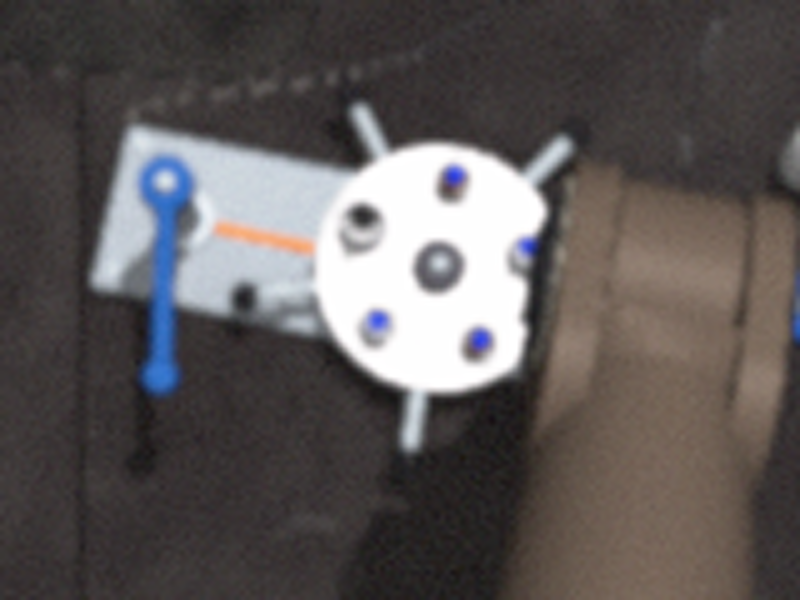

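```bash
cat >> h.py <<'E'
def phase(c,pts,C=None):
    # pts: (crop x, crop y, z, k deg offset)
    T=lambda x,y,z:atz(c,250+x/5-.4,140+y/5-.4,z)
    C=T(440,267,.048); o=[]
    for x,y,z,k in pts:
        d=T(x,y,z)-C; o.append((np.degrees(np.arctan2(d[1],d[0]))-k)%360)
    print(np.round(o,1),np.mean(o))
E
python3 - <<'E'
from h import *
c=dict(np.load('pics/top4.npz'))
phase(c,[(361,218,.096,0),(358,107,.042,-36),(568,143,.042,-108),(411,445,.042,108),(454,177,.082,-72),(377,319,.082,72),(480,340,.082,144)])
E
```

```text
[64.1 61.6 61.7 61.8 63.  59.7 59.8] 61.66944074012992
```

```bash
python3 -m handwheel '{"travel":[[-0.004,0.0035,0],[-0.004,0.0035,0],[-0.003,0.0035,0],[-0.003,0.004,0],[-0.002,0.003,0],[0,0,0]],"dr":[[0,0,0],[0,0,0],[0,0,0],[0,0,0],[0,0,0],[0,0,0]],"grip":[0,0,0,0,0,0]}'
python3 - <<'E'
from h import *
c=cam('top'); save(c,'top5.png',(250,140,410,260),5)
np.savez('pics/top5.npz',**c)
E
```

```text
clock: 6.28
tcp_pos: [0.5169, -0.1175, 0.0298]
ee_rot: [0.684, 0.73, 0.004, 0.005]
contact_force: [0.4, 0.2, -0.1]
finger_gap: 0.0001
```

View pics/top5.png

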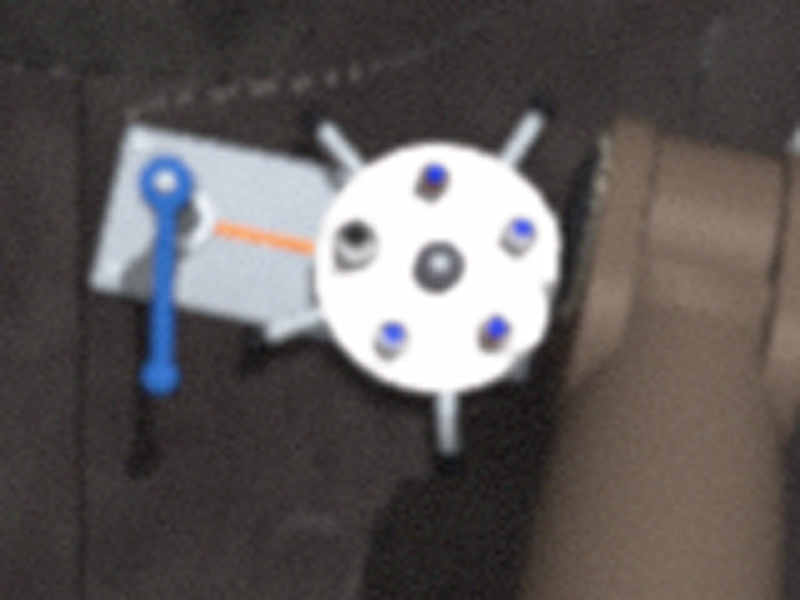

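```bash

python3 - <<'E'
from h import *
c=dict(np.load('pics/top5.npz'))
phase(c,[(354,237,.096,0),(325,127,.042,-36),(538,118,.042,-108),(449,448,.042,108),(272,335,.042,36),(435,174,.082,-72),(393,333,.082,72),(497,328,.082,144),(520,230,.082,216)])
E
```

```text
[77.  73.8 74.  73.9 75.1 75.8 73.4 73.3 74.2] 74.51375306561926
```

```bash
python3 -m handwheel '{"travel":[[-0.001,0.002,0],[-0.001,0.002,0],[0,0,0],[0.003,-0.008,0],[0.004,-0.01,0],[0,0,-0.03],[0,0,-0.05],[0,0,-0.05],[0,-0.03,-0.05],[0,0,0]],"dr":[[0,0,0],[0,0,0],[0,0,0],[0,0,0],[0,0,0],[0,0,0],[0,0,0],[0,0,0],[0,0,0],[0,0,0]],"grip":[0,0,0,0,0,0,0,0,0,0]}'
python3 - <<'E'
from h import *
c=cam('top'); save(c,'top6.png',(250,140,410,260),5)
np.savez('pics/top6.npz',**c)
c=cam('wrist'); save(c,'wrist6.png');np.savez('pics/wrist6.npz',**c)
E
```

```text
clock: 7.58
tcp_pos: [0.4639, -0.1135, 0.2138]
ee_rot: [0.684, 0.73, 0.003, 0.003]
contact_force: [-0.3, -0.4, -0.1]
finger_gap: -0.0002
```

View pics/top6.png

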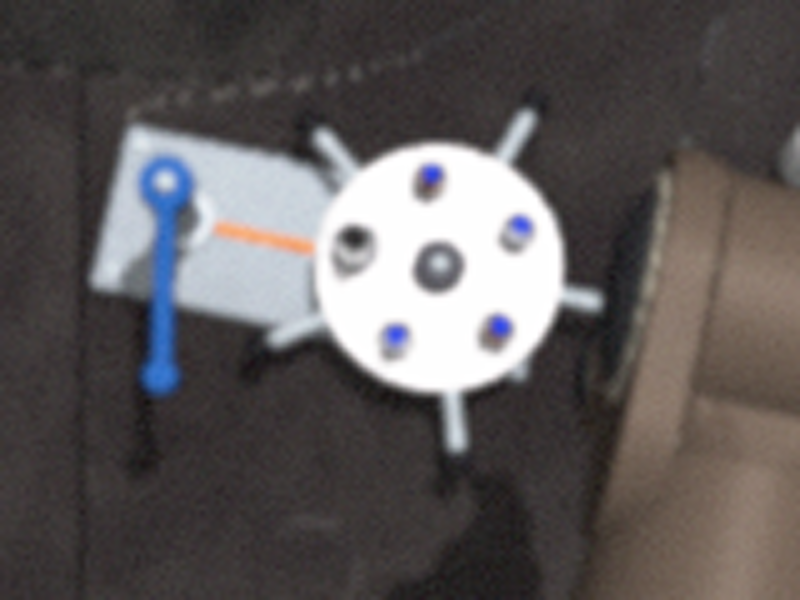

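View pics/wrist6.png

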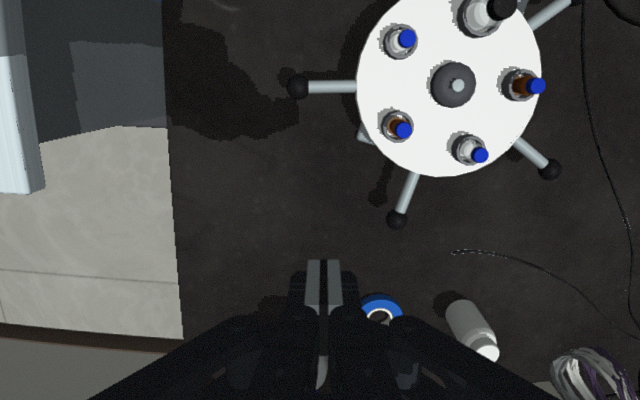

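```bash

python3 - <<'E'
from h import *
c=dict(np.load('pics/top6.npz'))
phase(c,[(353,240,.096,0),(322,134,.042,-36),(530,112,.042,-108),(457,447,.042,108),(270,342,.042,36),(600,301,.042,180),(431,174,.082,-72),(397,334,.082,72),(500,326,.082,144),(519,228,.082,216)])
w=dict(np.load('pics/wrist6.npz'))
# wrist balls
P=np.array([atz(w,u,v,.042) for u,v in [(297,86),(397,219),(550,169)]]);print(P)
A=np.c_[2*P[:,:2],np.ones(3)];x=np.linalg.solve(A,(P[:,:2]**2).sum(1));print('ctr',x[:2],'r',np.sqrt(x[2]+x[0]**2+x[1]**2))
for p,k in zip(P,[108,180,252]): print((np.degrees(np.arctan2(p[1]-x[1],p[0]-x[0]))-k)%360)
E
```

```text
[79.  76.  77.2 76.5 76.9 77.6 78.5 75.9 75.7 75.7] 76.89188237157771
[[ 0.43762974 -0.03310664  0.042     ]
 [ 0.53497287 -0.14427654  0.042     ]
 [ 0.66955851 -0.08738439  0.042     ]]
ctr [ 0.56256493 -0.02191327] r 0.12543561518071747
77.11965533235337
77.29273396942858
76.53685207874946
```

```bash
python3 -m handwheel '{"travel":[[0.04,0.003,-0.01],[0.045,0.003,0],[0.045,0.01,0],[0.045,0.014,0],[0.045,0.014,0],[0.045,0.014,0],[0.02,0.014,0],[0,0,0]],"dr":[[0,0,0],[0,0,0],[0,0,0],[0,0,0],[0,0,0],[0,0,0],[0,0,0],[0,0,0]],"grip":[0,0,0,0,0,0,0,0]}'
```

```text
clock: 8.68
tcp_pos: [0.5135, 0.1848, 0.2029]
ee_rot: [0.684, 0.73, -0.008, -0.005]
contact_force: [1.1, -1.2, -0.1]
finger_gap: -0.0
```

```bash
python3 -m handwheel '{"travel":[[0,0.013,0],[0,0,0.035],[0,0,0.035],[0,0,0.013],[0,0,0]],"dr":[[0,0,0],[0,0,0],[0,0,0],[0,0,0],[0,0,0]],"grip":[0,0,0,0,0]}'
python3 - <<'E'
from h import *
c=cam('wrist'); save(c,'wrist7.png');c=cam('top'); save(c,'top7.png',(250,140,410,260),5)
E
```

```text
clock: 9.3
tcp_pos: [0.5261, 0.1811, 0.1157]
ee_rot: [0.686, 0.728, -0.009, -0.006]
contact_force: [-0.3, -0.5, 0.2]
finger_gap: 0.0003
```

View pics/wrist7.png

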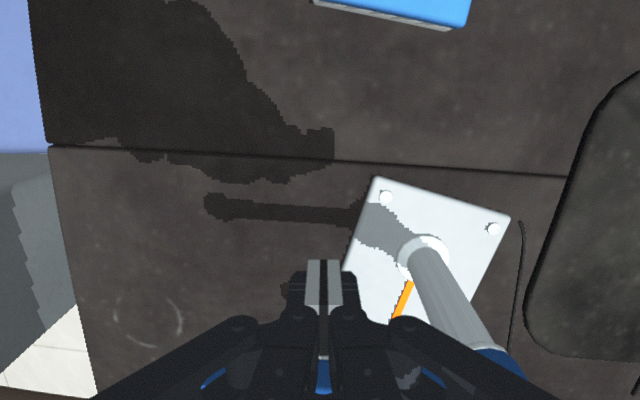

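View pics/top7.png

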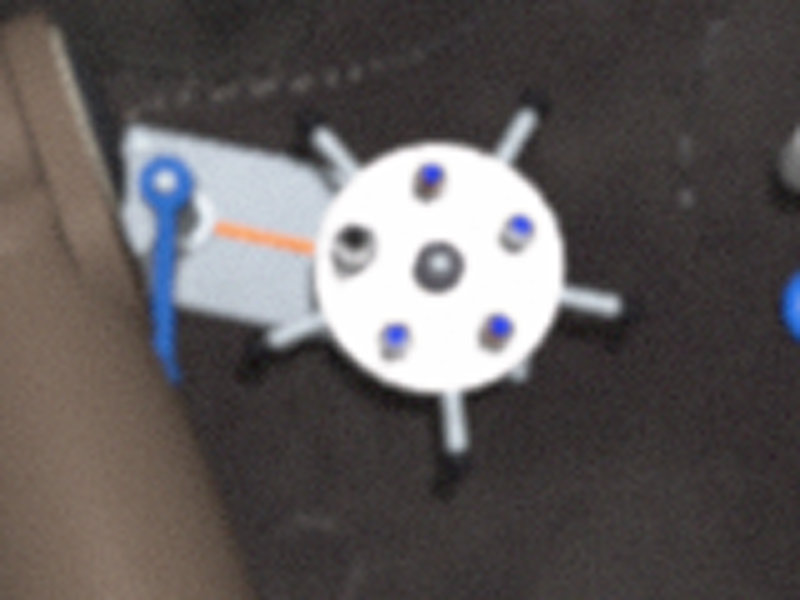

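```bash
python3 -m handwheel '{"travel":[[-0.01,0.001,0],[-0.01,0,0],[-0.0133,-0.002,0],[-0.0133,-0.002,0],[-0.0132,0.0026,0],[-0.0132,0.0026,0],[0,0,0]],"dr":[[0,0,0],[0,0,0],[0,0,0],[0,0,0],[0,0,0],[0,0,0],[0,0,0]],"grip":[0,0,0,0,0,0,0]}'
python3 - <<'E'
from h import *
c=cam('wrist'); save(c,'wrist8.png');c=cam('top'); save(c,'top8.png',(250,140,410,260),5)
E
```

```text
clock: 10.28
tcp_pos: [0.5358, 0.1039, 0.1209]
ee_rot: [0.686, 0.728, -0.005, -0.004]
contact_force: [-0.1, -0.5, -0.2]
finger_gap: 0.0001
```

View pics/top8.png

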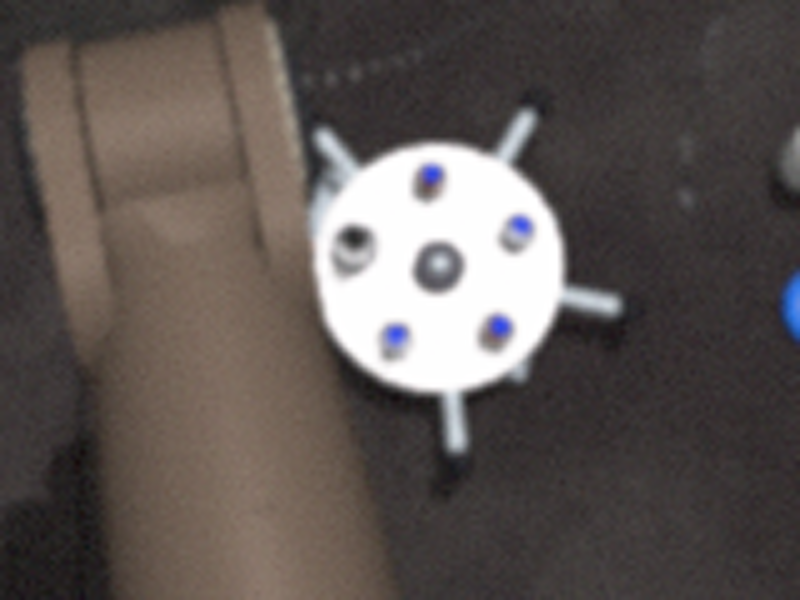

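```bash
python3 -m handwheel '{"travel":[[-0.0088,0.005,0.002],[-0.0088,0.005,0.001],[-0.0055,0.006,0.001],[-0.005,0.006,0],[0,0,0]],"dr":[[0,0,0],[0,0,0],[0,0,0],[0,0,0],[0,0,0]],"grip":[0,0,0,0,0]}'
python3 - <<'E'
from h import *
c=cam('wrist'); save(c,'wrist9.png');c=cam('scene'); save(c,'scene9.png',(255,145,395,265),5)
E
```

```text
clock: 11.0
tcp_pos: [0.5608, 0.0769, 0.1158]
ee_rot: [0.685, 0.729, -0.006, -0.004]
contact_force: [0.3, 0.8, 1.0]
finger_gap: 0.0002
```

View pics/scene9.png

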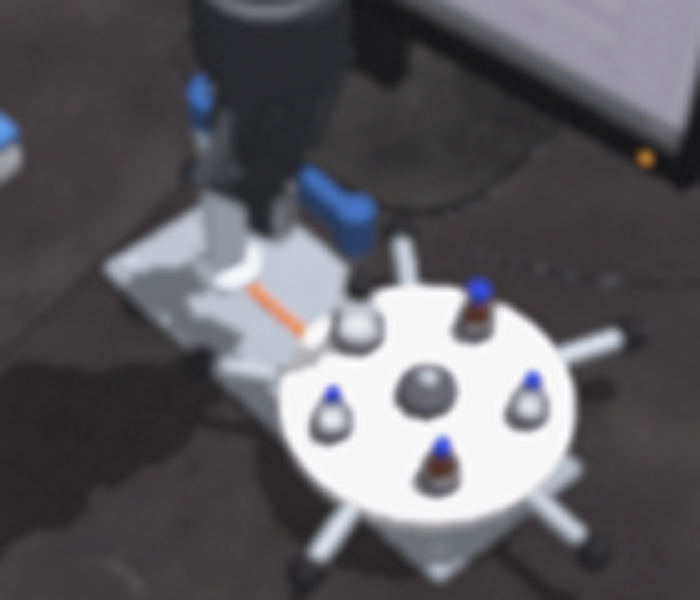

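View pics/wrist9.png

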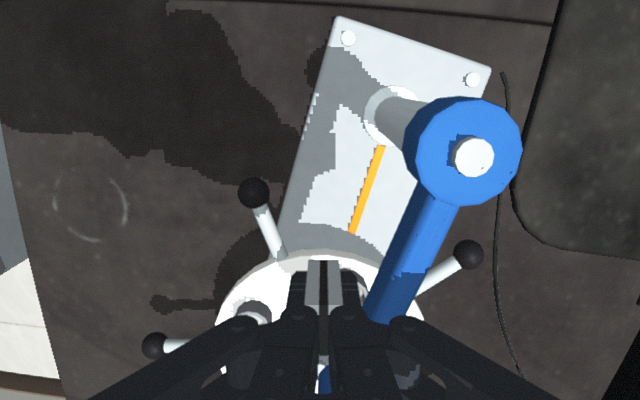

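```bash
python3 - <<'E'
from h import *
s=cam('scene'); S=lambda x,y,z:atz(s,255+x/5-.4,145+y/5-.4,z)
p=S(359,208,.149);print(p); P=np.array([.603,.142]);d=p[:2]-P;print(np.degrees(np.arctan2(d[1],d[0]))%360,np.hypot(*d))
print('cap',S(348,300,.096)); 
for X in ([.563+.055*np.cos(np.radians(77.3)),-.024+.055*np.sin(np.radians(77.3)),.149],): q=proj(s,X)[0];print('spot px crop',(q-[255,145]+.4)*5)
E
```

```text
[0.57700677 0.03176736 0.149     ]
256.731836583116 0.11325582781695288
cap [0.56077132 0.02616783 0.096     ]
spot px crop [360.2321951  211.98935943]
```

```bash
python3 -m handwheel '{"travel":[[-0.001,0.003,0],[-0.0005,0.003,0]],"dr":[[0,0,0],[0,0,0]],"grip":[0,0]}'; python3 -m handwheel '{"travel":[[0,0.003,0],[0,0,0]],"dr":[[0,0,0],[0,0,0]],"grip":[0,0]}'
```

```text
clock: 11.4
tcp_pos: [0.5648, 0.0762, 0.1158]
ee_rot: [0.685, 0.729, -0.007, -0.005]
contact_force: [-11.0, 0.3, 5.8]
finger_gap: -0.0003
clock: 11.65
tcp_pos: [0.564, 0.0763, 0.1158]
ee_rot: [0.684, 0.729, -0.009, -0.008]
contact_force: [-0.7, 1.0, 0.2]
finger_gap: -0.0001
```

```bash
python3 -m handwheel '{"travel":[[0,-0.008,0],[0,-0.025,0],[0,-0.035,0],[0,0,-0.04],[0,0,-0.04],[0.05,-0.04,-0.02],[0.06,-0.04,0],[0.06,-0.04,0],[0.06,0,0],[0,0,0]],"dr":[[0,0,0],[0,0,0],[0,0,0],[0,0,0],[0,0,0],[0,0,0],[0,0,0],[0,0,0],[0,0,0],[0,0,0]],"grip":[0,0,0,0,0,0,0,0,0,0]}'
python3 - <<'E'
from h import *
c=cam('scene'); save(c,'scene10.png',(255,145,395,265),5);c=cam('top'); save(c,'top10.png',(250,140,410,260),5);np.savez('pics/top10.npz',**c);save(c,'top10f.png')
E
```

```text
clock: 12.9
tcp_pos: [0.3712, 0.2809, 0.2197]
ee_rot: [0.685, 0.728, -0.007, -0.008]
contact_force: [-0.5, -0.7, -0.4]
finger_gap: -0.0006
```

View pics/scene10.png

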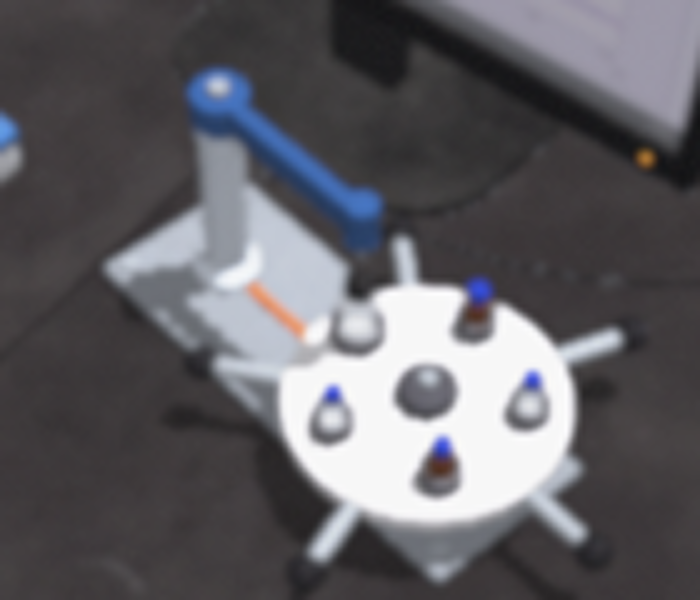

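View pics/top10.png

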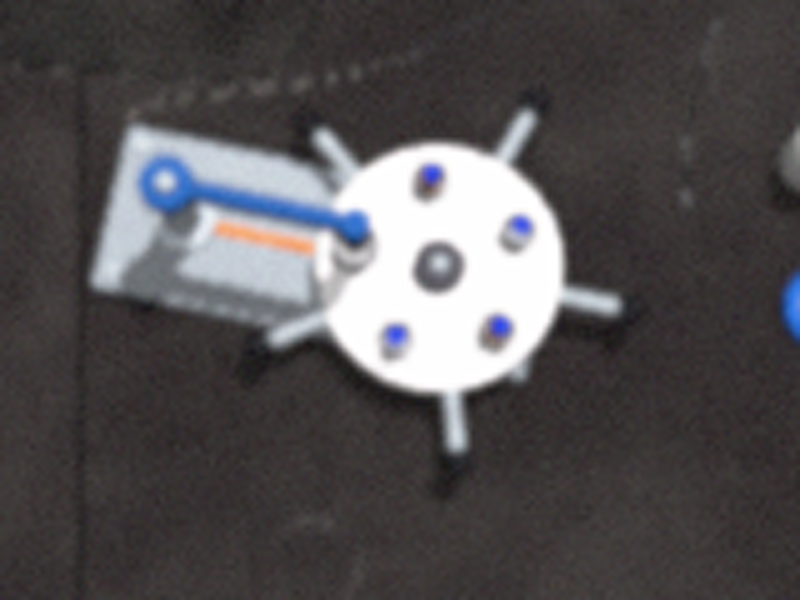

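View pics/top10f.png

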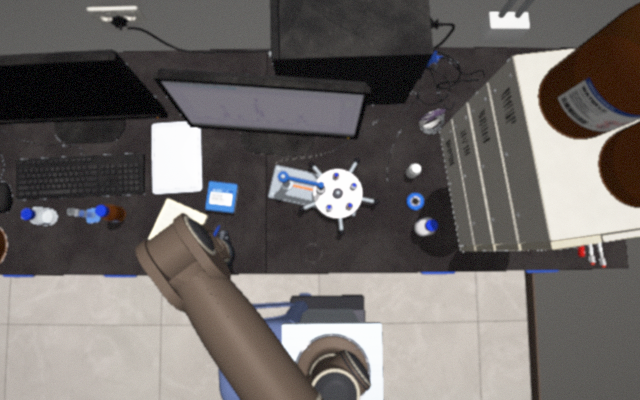

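```bash
python3 - <<'E'
from h import *
c=dict(np.load('pics/top10.npz'));T=lambda x,y,z:atz(c,250+x/5-.4,140+y/5-.4,z)
a=T(167,183,.149);b=T(355,224,.149);d=b-a;print(a,b,np.degrees(np.arctan2(d[1],d[0]))%360,np.hypot(*d[:2]))
C=T(440,267,.048);print('piv->ctr',np.degrees(np.arctan2(*(C-a)[1::-1]))%360,'vial est',C+.055*np.array([np.cos(np.radians(77)),np.sin(np.radians(77)),0]))
r.hand_in()
E
```

```text
[0.60233665 0.13877191 0.149     ] [0.57628    0.02769597 0.149     ] 256.7980302743222 0.11409124199067879
piv->ctr 256.94268403993345 vial est [0.57631969 0.02683567 0.048     ]
the job is handed in; nothing more can be done
```

I pushed one spoke of the sample wheel round by about 60° with the shut fingertips, the needle arm still parked. That brought the black-capped vial to the orange line. I then pushed the needle arm round until it met its stop, felt as about 11 N, backed away clear of the sampler and handed the job in at about 13 s.

Last checks, all from camera images:
- **Wheel:** it stood at about 77°. The direction to the post measured 76.9° from the pivot and 77.8° along the orange line.
- **Needle arm:** its direction measured 256.8°, against 256.9° for the line from pivot to wheel axis.
- **Needle over cap:** the arm's end came out about 1 mm from the estimated vial centre in the top view. That is within the roughly 2 mm camera error.
- **Vials and bystanders:** all five vials were standing in their seats. The carton, tape, jar and white bottle looked unmoved in the full top view.

Some readings disagreed. Single-point readings of the wheel angle spread by about 2° either side of the mean, and two quick wheel-centre estimates from one wrist picture differed by about 6 mm. I used the spoke-ball fit and the top view instead, which agreed. No check failed.

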